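Park the sprung probe and cover the movement

ROBOT

A 7-joint arm with a two-finger parallel gripper is mounted at the origin on a cart in front of the work surface, level with it; the furniture and walls round the work are solid. World frame = base frame: x ahead of the robot, y to its left, z up, the work surface at z = 0. Lengths are in m, angles in rad, forces in N, time in s.
With the tool pointing down it reaches from about 0.4 to 0.85 m from the base axis. Payload 10.4 kg.
Tool frame: the origin (TCP) lies midway between the tips of the shut fingers; the grasp point (between the pads) lies 19 mm behind it; y points along the fingers, x is the direction in which the jaws open and shut, and the axes are right-handed (so a half turn about y gives the same grasp; the last joint's range is limited). The gripper opens to 85 mm and grips with 20 to 120 N. Pads are 22 mm wide; open, the fingers measure 114 mm over their backs; the gripper's body (76 mm by 85 mm) begins 54 mm behind the grasp point. The pads swing forward as they close: fully open they stand 13 mm farther back than shut.
Start: joints at [-1.157, 0.332, -0.065, 1.46, 0.022, 1.35, -0.088], TCP at [0.264, 0.566, 0.231] pointing down, gripper open.
Joint ranges: [-2.6, 2.6], [-0.5, 2.12], [-1.47, 1.34], [0.16, 2.42], [-1.27, 4.41], [0.06, 2.06], [-2.6, 2.6]. Speed limits (rad/s): [2.22, 2.22, 2.79, 2.79, 3.14, 3.14, 3.14].

INTERFACE

Orientations are given as [roll, pitch, yaw] about the fixed x, y, z axes, in that order (R = Rz(yaw) Ry(pitch) Rx(roll)).
In Python, from workcell import robot, optics gives the robot as it stands. The module is installed in compiled form; this text tells all that it offers.
- The arm moves only by the tool play_rows, never from a script. Its argument "deltas" is a list of rows, each a list of 3 entries, a list of its own where there are three numbers: the turn, a rotation vector about the world's x, y, z in rad, then the shift along the world's x, y, z in cm, then the opening, from 0 (shut) to 1 (fully open). In form: [[[ax, ay, az], [tx, ty, tz], hand], ...]. A call has exactly 8 rows; each row is the pose to reach, as a shift and turn from the pose commanded when the call began; what a row does not reach only later rows make up. A row lasts 1/10 s, in which the tool goes at most 50 mm and 8.59 degrees, less where a joint would pass 70% of its speed; a pose out of reach is approached as far as the arm can. A call with a gripper value outside its range is refused whole. The fingers move at their own pace and stop on an object; "squeeze" is the grip in N (left out, the last holds). Time passes only in rows, so rows that repeat a pose let the fingers close, or fill a call up. It gives the time, the measured TCP pose, the force and the opening at its end, in the units of the state.
- robot.state(): the state, without advancing time (a new reading comes with each control period).
- optics.snapshot(name): name is "scene" or "top"; returns (picture, depth): 400x640x3 uint8, red, green, blue; 400x640 float32, m along the optical axis (not along the pixel's ray), 0 where there is no reading.
- optics.camera_model(name): a dict with "K" (3x3 intrinsics, pixels), "k1" (the pictures are not rectified: a ray, as slopes to the right and down, at radius r is drawn at 1 + k1 r^2 times it, then the intrinsics apply), "pose" (4x4, takes a point from camera to world coordinates). Camera axes: x right, y down, z forward; pixel columns grow to the right and rows downward; lengths in m; the calibration is good to about 2 mm. A picture is of the moment at which its call begins. camera_model takes no time and is no camera call.
- robot.job_done(): hands the job in, once; it reports no verdict.
The state is a dict: "time_s": time; "q": joint angles; "dq": joint speeds; "effort": joint torques, N m; "ee_pos": TCP position; "tool_rot": TCP orientation; "force": force on the tool from outside, world axes, zero at the start; "torque": the same for the moment, N m; "opening": opening from 0.0 (shut) to 1.0 (fully open).
Only numpy, scipy, OpenCV 4.12 (cv2) and the standard library are available. Lean on these libraries where they do the work, as an engineer would, in place of code of your own. Each camera call takes 0.05 s, during which the arm holds its last target.

TASK

The sprung probe of the test stand still presses on the side of the watch movement: draw it back by its ball handle and swing the handle into the holding notch of the slotted plate, so that the probe stays back when you let go. Then set the clear dust dome over the movement, flat and centred on the ledge of its holder, with the probe still parked. Leave the glass jar, the loupe case and the brush where they are.

Things in the scene. Friction and masses are not known exactly. Their poses are not given: they have to be found in the camera images.
- stand: Test stand fixed on the bench: base plate 260 x 104 x 10 mm, from x = -135 to +125 mm of its origin (on its underside). +x: the way the probe is drawn back; -y: the side to which the handle swings into the notch; z up. Along +x: movement holder (centre x = -80 mm), front bearing, handle in its slotted plate, rear bearing. Bearings end 44 mm over the bench.
- nest (a point): Centre of the underside of the round movement holder, on the base plate. Holder, fixed: base 94 mm across, 14 mm high, on it the movement's housing, 68 mm across, up to 34 mm. The dome belongs on the ledge round the housing, 14 mm above this point. The probe's tip comes in level from the stand's +x, 24 mm above this point.
- probe_rod (a joint): Travel of the sprung probe in m along the stand's +x: 0 = tip against the movement, as it starts; 0.050 = end stop. A spring drives it to 0, with 3 N at 0 growing to 7 N at 0.050.
- handle (a joint): Swing of the handle in rad about the probe's axis (34 mm over the bench): 0 = upright, as it starts; positive = towards the stand's -y. A weak spring brings it back upright (about 1.2 N at the ball). The handle is a 7 mm steel rod with a ball on top. Caught in the notch it reads about 0.38 to 0.48, and the probe then 22 to 34 mm.
- knob (a point): Centre of the black ball on top of the handle, 24 mm across, 76 mm above the probe's axis (110 mm over the bench when upright, 7 mm less and 33 mm to the side when swung 0.45 rad). It can be pinched from above; a firm grip must lean over with the handle as it swings.
- slot (a point): Where the upright handle rod starts in the slotted steel plate, at the plate's top, 70 mm over the bench; plate 84 x 42 x 4 mm. Its hook-shaped slot: a straight leg along +x, 11 mm wide (rod's play 2 mm each side, 4 at the ball); at one place a side leg to -y; from there a pocket (the holding notch) running 7.5 mm back towards the movement behind a lip.
- side_leg (a point): Middle of the side leg if the plate is bolted on centrally, at the plate's top. The plate has slotted feet: the true leg lies up to 6 mm either way along x, so the rod can swing over in a 7 mm band of travel that begins between 29.5 and 41.5 mm; elsewhere it meets metal sideways: feel for it. Then swing to 0.45 rad and let it forward 7.5 to 14.5 mm into the pocket.
- dome: Clear dust dome, loose, about 34 g, 87 mm across, 66 mm high, open below, 76 mm wide inside. Origin: centre of its underside; z up. Lifted by the round grip on top, 22 mm across, 54 to 66 mm above the origin; below it the dome is broad: keep fingertips above 54 mm. If it stands right of the fixed hand press (about x 0.47 to 0.65, y 0.03 to 0.18), carry it round on the robot's side.
- glass_jar: Open pressed glass jar without lid, loose, 83 mm across, 45 mm high: as wide as the dome, but lower and open above; bystander. It and the dome may change places. Origin: centre of its underside.
- loupe_case: Oval black case, 44 x 54 x 20 mm, loose bystander. Origin: centre of its underside.
- dust_brush: Small brush with wooden handle, 105 mm long, loose bystander. Origin: centre of its underside.
Things that resemble listed ones, but are neither listed nor needed, are in the scene too. What is shaped like the dome but blue or pink is not meant.

How it is judged:
By the outcome, as a careful person would: the job done as asked, in the order asked, and still so for the second after the job is handed in, with the robot touching nothing.
It also fails if it takes over 72 s, if anything falls off the work surface, if the arm or the gripper's body presses on something with over 40 N, if the wrist force passes 120 N, or if a joint passes its speed limit or range.

## Working session

There is one attempt and no reset: what is moved stays moved. The work goes in short steps, Python scripts to look and compute and a tool call to move; the robot and the scene stay as the last step left them, time stands still between calls to the robot, and variables do not carry over. Pictures are saved under pics/ and viewed, and the job is handed in when it is done.

Besides the shell and the picture viewer there is one more tool, called after "Request:" as name(argument=value, ...) on one line, values as JSON. play_rows: Moves the arm, as the interface text tells. Its arguments: {"type":"object","properties":{"deltas":{"type":"array","items":{"type":"array"}},"squeeze":{"type":"number"}},"required":["deltas"]}

```bash
mkdir -p pics; ls; python3 - <<'E'
from workcell import robot, optics
import numpy as np, cv2
for n in ["scene","top"]:
    p,d=optics.snapshot(n); m=optics.camera_model(n)
    np.savez(f"{n}0.npz",p=p,d=d,K=m["K"],k1=m["k1"],pose=m["pose"])
    cv2.imwrite(f"pics/{n}0.png",p[:,:,::-1]); print(n,m)
print(robot.state())
E
```

```text
pics
scene {'K': array([[469.25569622,   0.        , 316.22913581],
       [  0.        , 469.25569622, 199.18378372],
       [  0.        ,   0.        ,   1.        ]]), 'k1': -0.12332650172998785, 'pose': array([[-0.52397919, -0.39538663,  0.75439726, -0.25931542],
       [-0.85170906,  0.24959912, -0.46075151,  0.75376337],
       [-0.00612191, -0.88395118, -0.46753912,  0.60799308],
       [ 0.        ,  0.        ,  0.        ,  1.        ]])}
top {'K': array([[374.5040047 ,   0.        , 311.19375045],
       [  0.        , 374.5040047 , 199.24068912],
       [  0.        ,   0.        ,   1.        ]]), 'k1': -0.030970152812268968, 'pose': array([[ 0.02696118, -0.99788818,  0.05909551,  0.49505442],
       [-0.99895229, -0.02908247, -0.03533465,  0.27664575],
       [ 0.03697868, -0.05808093, -0.99762678,  0.95826374],
       [ 0.        ,  0.        ,  0.        ,  1.        ]])}
{'time_s': 0.1, 'q': array([-1.15657412,  0.33282231, -0.06467561,  1.46088295,  0.02160902,
        1.34991081, -0.08850015]), 'dq': array([-0.00010453, -0.00270752,  0.0012393 , -0.00087038,  0.00220133,
       -0.00285931,  0.00048457]), 'effort': array([ 1.44999045e-03, -6.26748204e+01,  4.88414965e-02, -3.92425525e+01,
        1.63545477e-02,  6.81931211e-03,  6.40673034e-05]), 'ee_pos': array([0.26428502, 0.56598541, 0.2305747 ]), 'tool_rot': array([-1.57087429e+00,  1.32558890e-03,  1.13397260e+00]), 'force': array([-0.42820538, -0.20192979, -0.51790431]), 'torque': array([0.02493239, 0.03953139, 0.00537411]), 'opening': 0.9980774929168569}
```

View pics/scene0.png

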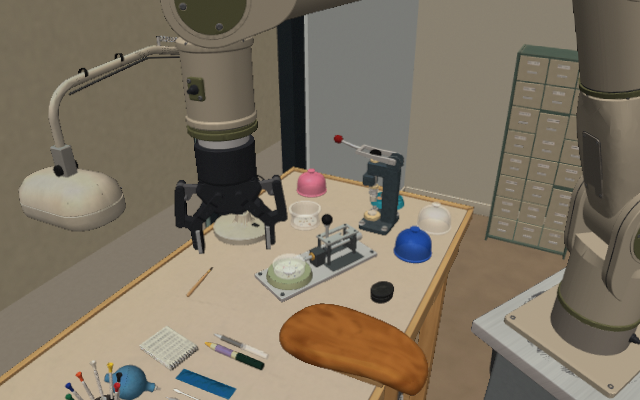

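View pics/top0.png

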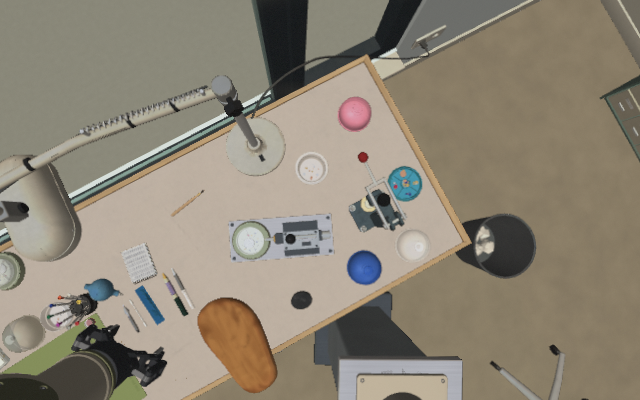

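```bash
cat > h.py <<'E'
import numpy as np, cv2
from workcell import robot, optics
def snap(n,tag=None):
    p,d=optics.snapshot(n); m=optics.camera_model(n)
    if tag: np.savez(f"{n}{tag}.npz",p=p,d=d)
    return p,d,m
def load(n,tag):
    z=np.load(f"{n}{tag}.npz"); return z['p'],z['d'],optics.camera_model(n)
def ray(m,uv):
    K=m["K"]; uv=np.atleast_2d(np.array(uv,float))
    n=cv2.undistortPoints(uv.reshape(-1,1,2),K,np.array([m["k1"],0,0,0,0.])).reshape(-1,2)
    r=np.c_[n,np.ones(len(n))]@m["pose"][:3,:3].T
    return m["pose"][:3,3],r
def onz(m,uv,z):
    o,r=ray(m,uv); return o+r*((z-o[2])/r[:,2])[:,None]
def withd(m,uv,d):
    o,r=ray(m,uv); return o+r*np.array(d,float).reshape(-1,1)
def proj(m,P):
    P=np.atleast_2d(P); T=np.linalg.inv(m["pose"]); c=P@T[:3,:3].T+T[:3,3]
    return cv2.projectPoints(c,np.zeros(3),np.zeros(3),m["K"],np.array([m["k1"],0,0,0,0.]))[0].reshape(-1,2)
def crop(p,x0,y0,x1,y1,s,fn):
    cv2.imwrite(fn,cv2.resize(p[y0:y1,x0:x1,::-1],None,fx=s,fy=s,interpolation=cv2.INTER_CUBIC))
def tri(ma,uva,mb,uvb):
    a,ra=ray(ma,uva);b,rb=ray(mb,uvb);ra=ra[0]/np.linalg.norm(ra[0]);rb=rb[0]/np.linalg.norm(rb[0])
    t=np.linalg.lstsq(np.c_[ra,-rb],b-a,rcond=None)[0]
    A=a+ra*t[0];B=b+rb*t[1]; return (A+B)/2,np.linalg.norm(A-B)
E
python3 - <<'E'
from h import *
for n in ["scene","top"]:
    z=np.load(n+"0.npz"); p=z['p']
    if n=="top":
        crop(p,220,200,350,270,6,"pics/t_stand.png"); crop(p,280,140,450,290,4.5,"pics/t_right.png")
    else:
        crop(p,245,195,385,300,5.5,"pics/s_stand.png"); crop(p,280,140,470,280,4,"pics/s_right.png")
E
```

```text
(no output)
```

View pics/t_stand.png

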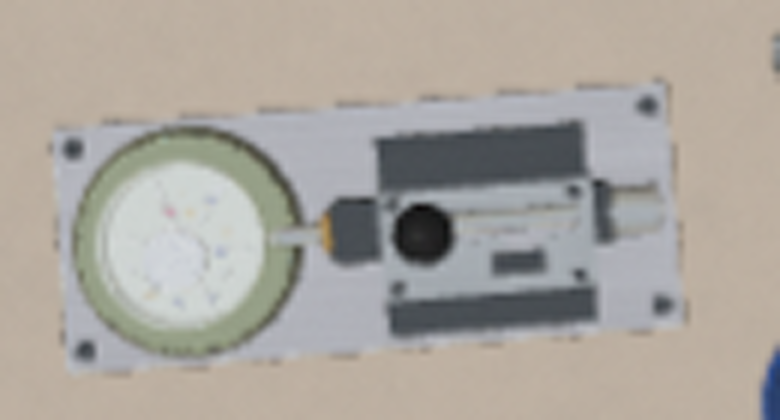

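View pics/t_right.png

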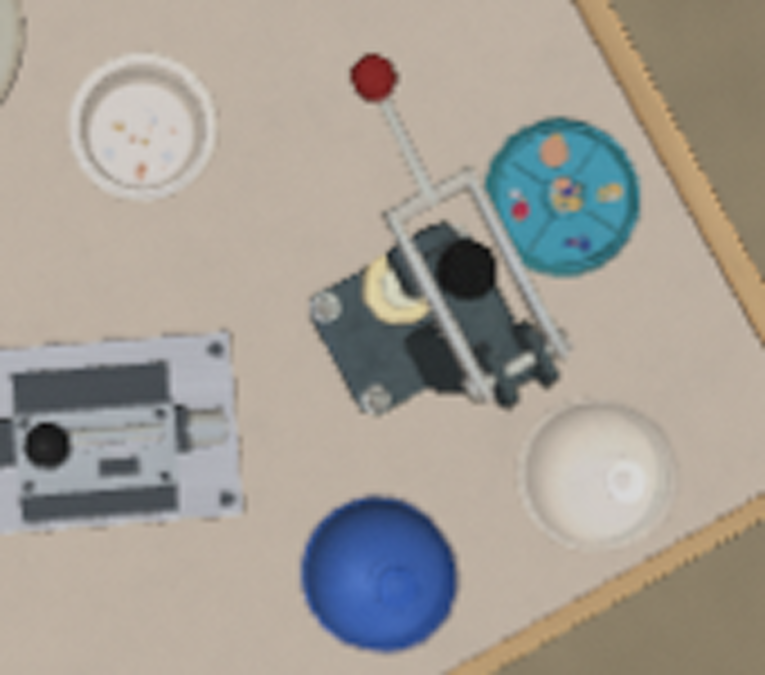

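View pics/s_stand.png

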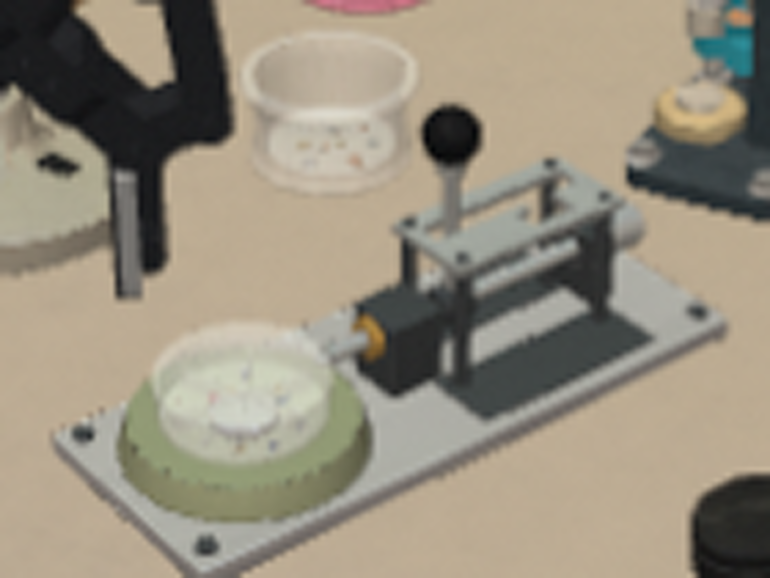

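View pics/s_right.png

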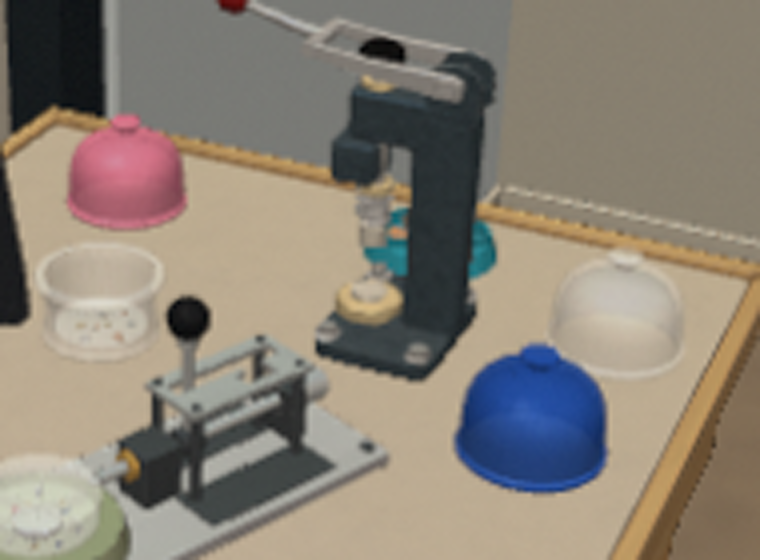

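```bash
python3 - <<'E'
from h import *
pt,dt,mt=load("top","0"); ps,ds,ms=load("scene","0")
T=lambda x,y:((x+.5)/6+220-.5,(y+.5)/6+200-.5)
S=lambda x,y:((x+.5)/5.5+245-.5,(y+.5)/5.5+195-.5)
R=lambda x,y:((x+.5)/4.5+280-.5,(y+.5)/4.5+140-.5)
Q=lambda x,y:((x+.5)/4+280-.5,(y+.5)/4+140-.5)
# corners on plate top
c=[T(53,131),T(664,84),T(686,323),T(70,374)]
P=onz(mt,c,0.010); print("corners",P.round(4)); 
print("depth pts", [withd(mt,q,dt[int(q[1]),int(q[0])]).round(3)[0] for q in [T(180,240),T(330,300),T(425,235),T(560,200)]])
# bolt heads
b=[T(72,150),T(647,105),T(662,304),T(85,350)]; Pb=onz(mt,b,0.012); print("bolts",Pb.round(4))
sb=[S(82,433),S(700,312),S(206,546)]; print("scene bolts (left/far-left? )",onz(ms,sb,0.012).round(4))
sc=[S(55,436),S(722,325),S(200,572)]; print("scene corners",onz(ms,sc,0.010).round(4))
print("knob",tri(mt,T(422,234),ms,S(451,134)))
print("holder base ring top z=.024", onz(mt,T(187,241),0.024).round(4))
print("dome top: base circle ctr",onz(mt,R(600,475),0.003).round(4), "grip",tri(mt,R(628,480),ms,Q(626,261)))
print("dome base scene", onz(ms,[Q(618,340)],0.0).round(4))
print("jar",onz(mt,R(143,127),.045).round(4))
print("loupe",onz(mt,(301,300),.02).round(4), "brush",onz(mt,(187,203),.0).round(4))
print("blue",onz(mt,R(380,573),.003).round(4))
print("press", onz(mt,[R(320,300),R(375,410),R(500,400),R(560,350),R(470,175),R(390,215)],.1).round(3))
E
```

```text
corners [[0.4894 0.4496 0.01  ]
 [0.5162 0.1937 0.01  ]
 [0.416  0.182  0.01  ]
 [0.3885 0.4387 0.01  ]]
depth pts [array([0.495, 0.277, 0.958]), array([0.422, 0.332, 0.012]), array([0.455, 0.291, 0.12 ]), array([0.468, 0.239, 0.069])]
bolts [[0.4817 0.441  0.012 ]
 [0.5071 0.2009 0.012 ]
 [0.4238 0.1925 0.012 ]
 [0.3988 0.4325 0.012 ]]
scene bolts (left/far-left? ) [[0.4821 0.4419 0.012 ]
 [0.4221 0.192  0.012 ]
 [0.3976 0.4332 0.012 ]]
scene corners [[0.4883 0.4506 0.01  ]
 [0.4121 0.1883 0.01  ]
 [0.3881 0.4408 0.01  ]]
knob (array([0.45522893, 0.29216991, 0.1111269 ]), np.float64(8.778241913837671e-05))
holder base ring top z=.024 [[0.4457 0.3904 0.024 ]]
dome top: base circle ctr [[ 0.441  -0.0221  0.003 ]] grip (array([ 0.44206586, -0.01931858,  0.06023734]), np.float64(0.00047142388300667364))
dome base scene [[ 0.4458 -0.0252  0.    ]]
jar [[0.6264 0.2459 0.045 ]]
loupe [[0.3001 0.2619 0.02  ]] brush [[0.5331 0.5581 0.    ]]
blue [[0.3829 0.1035 0.003 ]]
press [[0.532 0.155 0.1  ]
 [0.477 0.125 0.1  ]
 [0.484 0.061 0.1  ]
 [0.51  0.03  0.1  ]
 [0.599 0.078 0.1  ]
 [0.577 0.119 0.1  ]]
```

```bash
python3 - <<'E'
from h import *
pt,dt,mt=load("top","0"); ps,ds,ms=load("scene","0")
crop(pt,280,222,325,256,17,"pics/t_plate.png"); crop(ps,312,220,365,250,14,"pics/s_plate.png")
ex=np.array([.0254,-.2401]);ex/=np.linalg.norm(ex);ey=np.array([-ex[1],ex[0]])
O=np.array([.4529,.3167])+.005*ex
T=lambda x,y:((x+.5)/6+220-.5,(y+.5)/6+200-.5)
for nm,q in dict(L=T(492,263),Rr=T(546,261),b=T(520,273),p1=T(387,200),p2=T(586,180),p3=T(594,288),p4=T(392,300)).items():
    w=onz(mt,q,.07)[0][:2]-O; print(nm,(w@ex*1e3).round(1),(w@ey*1e3).round(1))
E
```

```text
L 45.3 -15.7
Rr 66.5 -16.6
b 56.0 -20.5
p1 6.0 12.2
p2 84.8 13.9
p3 84.5 -28.7
p4 5.1 -26.9
```

View pics/t_plate.png

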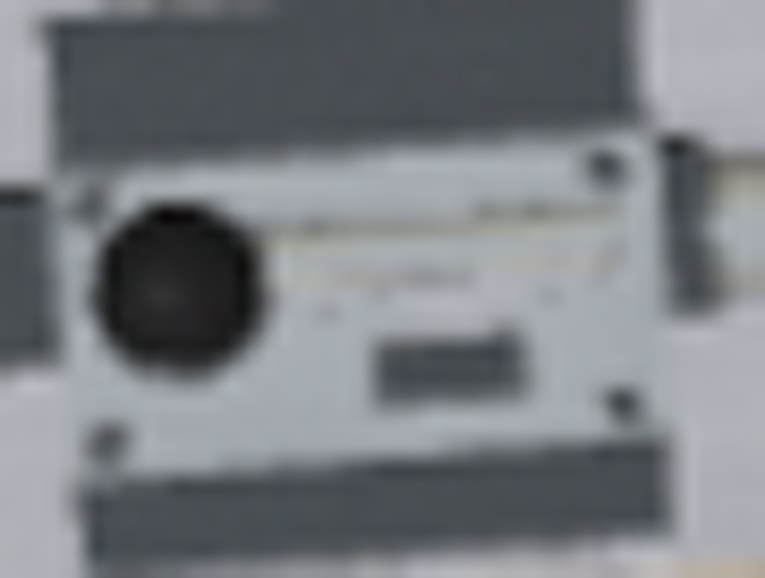

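View pics/s_plate.png

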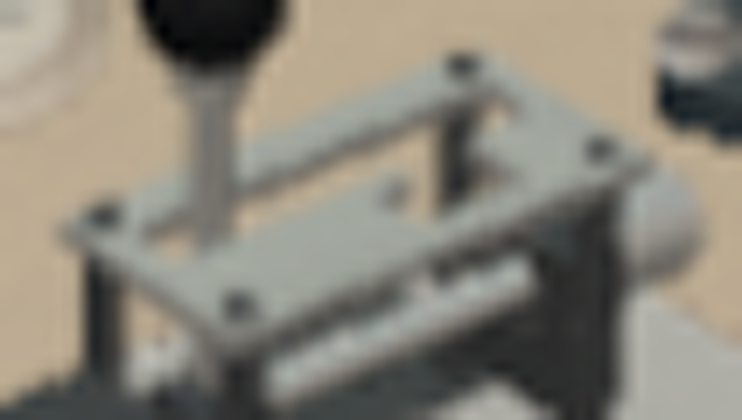

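Request:
play_rows(deltas=[[[0,0,0.07],[2.2,-3.2,-0.5],0.7],[[0,0,0.14],[4.6,-6.7,-1],0.7],[[0,0,0.21],[7.2,-10.3,-1.5],0.7],[[0,0,0.28],[9.8,-14,-2],0.7],[[0,0,0.35],[12.4,-17.7,-2.5],0.7],[[0,0,0.42],[15,-21.4,-3],0.7],[[0,0,0.5],[17.4,-24.8,-4],0.7],[[0,0,0.542],[19.1,-27.4,-5],0.7]], squeeze=40)

```text
time_s: 0.9
ee_pos: [0.4569, 0.2894, 0.181]
tool_rot: [-1.571, 0.0, 1.677]
force: [1.0, 0.6, -0.3]
opening: 0.701
```

```bash
python3 - <<'E'
from h import *
s=robot.state(); print(s)
p,d,m=snap("scene","1"); crop(p,160,60,460,300,2.6,"pics/s1.png")
E
```

```text
{'time_s': 0.9, 'q': array([-0.71657807,  0.18029662,  0.07501146,  1.7579069 , -0.0137841 ,
        1.20391526,  1.0387108 ]), 'dq': array([ 0.38673075,  0.07105646,  0.1706187 ,  0.14747768, -0.04566018,
       -0.2095118 ,  0.96873113]), 'effort': array([ -2.78773494, -51.51776075,   0.47691923, -37.83376694,
         0.12284185,   0.55950595,  -1.20308284]), 'ee_pos': array([0.45692182, 0.28943364, 0.18095555]), 'tool_rot': array([-1.57109063e+00,  4.90746206e-04,  1.67654410e+00]), 'force': array([ 0.98908201,  0.61259998, -0.34162464]), 'torque': array([ 0.06815339, -0.02463783,  0.0182711 ]), 'opening': 0.7006152858812665}
```

View pics/s1.png

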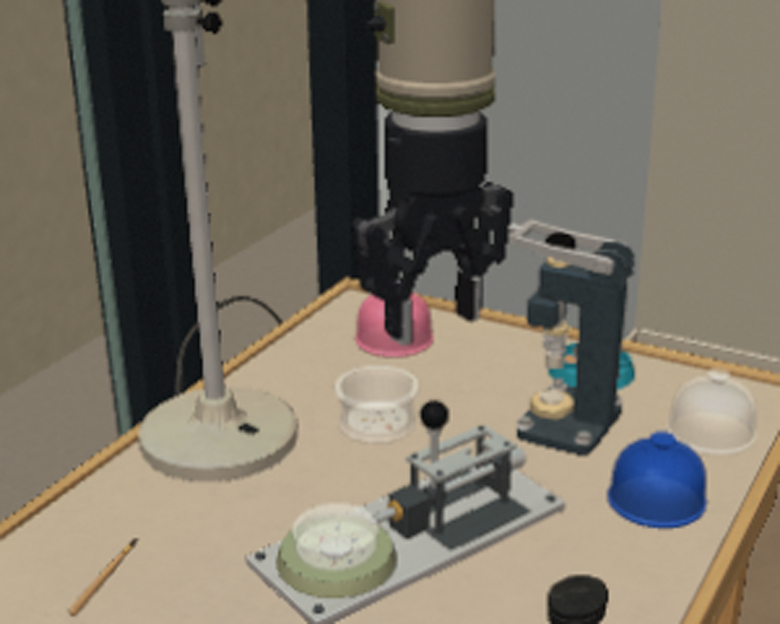

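Request:
play_rows(deltas=[[[0,0,0],[0,0,0],0.7],[[0,0,0],[0,0,-2],0.7],[[0,0,0],[0,0,-4],0.7],[[0,0,0],[0,0,-6],0.7],[[0,0,0],[0,0,-7.5],0.7],[[0,0,0],[0,0,-8.5],0.7],[[0,0,0],[0,0,-9.1],0.7],[[0,0,0],[0,0,-9.1],0.7]])

```text
time_s: 1.75
ee_pos: [0.4549, 0.2927, 0.09]
tool_rot: [-1.57, 0.0, 1.677]
force: [0.5, -0.9, -0.4]
opening: 0.702
```

```bash
python3 - <<'E'
from h import *
s=robot.state(); print(s['ee_pos'],s['force'],s['tool_rot'])
p,d,m=snap("scene","2"); crop(p,240,130,400,290,3.7,"pics/s2.png")
E
```

```text
[0.45490444 0.29273164 0.08995155] [ 0.48546504 -0.9056374  -0.44407603] [-1.57002900e+00  1.68648230e-04  1.67657551e+00]
```

View pics/s2.png

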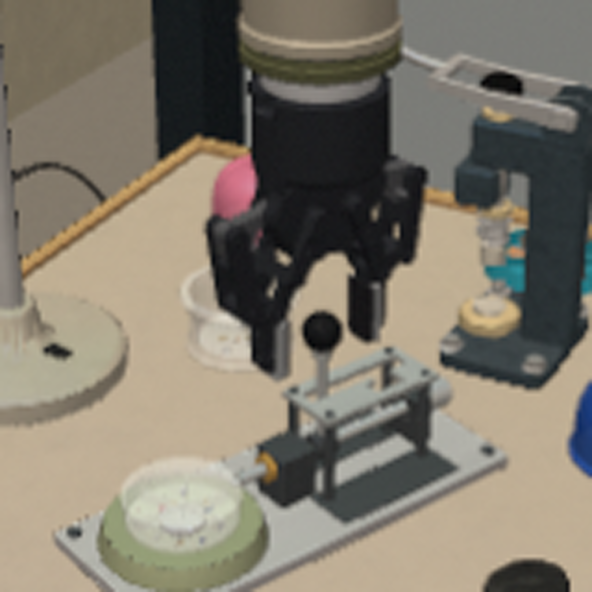

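Request:
play_rows(deltas=[[[0,0,0],[0,0,0],0.5],[[0,0,0],[0,0,0],0.3],[[0,0,0],[0,0,0],0.15],[[0,0,0],[0,0,0],0.15],[[0,0,0],[0,0,0],0.15],[[0,0,0],[0,0,0],0.15],[[0,0,0],[0,0,0],0.15],[[0,0,0],[0,0,0],0.15]], squeeze=40)

```text
time_s: 2.6
ee_pos: [0.4565, 0.2912, 0.0913]
tool_rot: [-1.572, 0.001, 1.675]
force: [0.3, -5.5, 6.8]
opening: 0.257
```

```bash
python3 - <<'E'
from h import *
s=robot.state(); print(s['ee_pos'],s['force'],s['tool_rot'],s['torque'],s['opening'])
E
```

```text
[0.45646561 0.29123339 0.09131996] [ 0.29757418 -5.4553401   6.77824478] [-1.57218077e+00  6.94693992e-04  1.67453990e+00] [-1.12985012 -0.11395275  0.03309128] 0.25683479422352007
```

Request:
play_rows(deltas=[[[0,0,0],[0.05,-0.5,0],0.15],[[0,0,0],[0.11,-1.0,0],0.15],[[0,0,0],[0.16,-1.5,0],0.15],[[0,0,0],[0.21,-2.0,0],0.15],[[0,0,0],[0.27,-2.5,0],0.15],[[0,0,0],[0.32,-3.0,0],0.15],[[0,0,0],[0.37,-3.5,0],0.15],[[0,0,0],[0.43,-4.05,0],0.15]])

```text
time_s: 3.4
ee_pos: [0.46, 0.2534, 0.0913]
tool_rot: [-1.573, -0.003, 1.677]
force: [-0.9, 5.9, 4.1]
opening: 0.252
```

```bash
python3 - <<'E'
from h import *
s=robot.state(); print(s['ee_pos'],s['force'],s['tool_rot'],s['torque'],s['opening'])
p,d,m=snap("scene","3"); crop(p,240,130,400,290,3.7,"pics/s3.png")
s=robot.state(); print(s['ee_pos'],s['force'],s['tool_rot'],s['torque'],s['opening'])
E
```

```text
[0.45998359 0.25337916 0.09130297] [-0.88574585  5.90884335  4.08055593] [-1.57263069 -0.00281564  1.67710963] [ 1.41429652  0.18293899 -0.03184882] 0.25153620359412715
[0.46025205 0.25232363 0.09130177] [-0.23564693  5.21390111  4.33369728] [-1.57261775 -0.00236037  1.67612108] [1.25251114 0.13315814 0.00144313] 0.25142210394482434
```

View pics/s3.png

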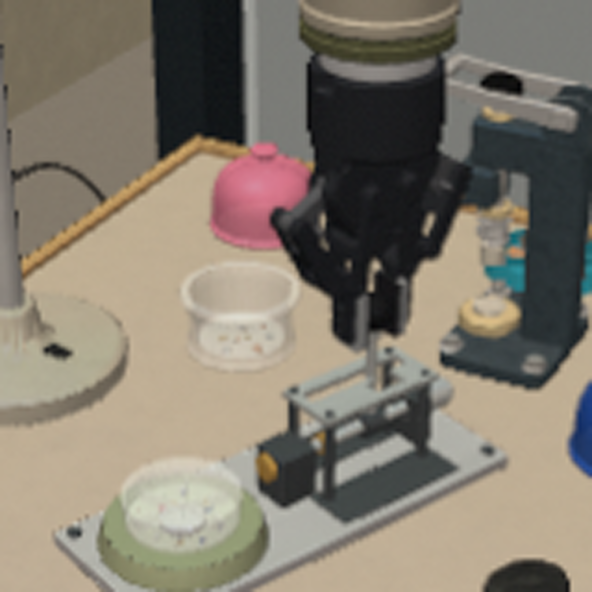

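Request:
play_rows(deltas=[[[0,0,0],[0.01,-0.07,0],0.15],[[0.003,-0.03,0],[-0.16,-0.09,0],0.15],[[0.006,-0.06,0],[-0.33,-0.11,-0.01],0.15],[[0.0095,-0.09,0],[-0.5,-0.12,-0.02],0.15],[[0.013,-0.12,0],[-0.67,-0.14,-0.04],0.15],[[0.016,-0.15,0],[-0.84,-0.16,-0.06],0.15],[[0.019,-0.179,0],[-1.01,-0.18,-0.09],0.15],[[0.019,-0.179,0],[-1.01,-0.18,-0.09],0.15]])

```text
time_s: 4.25
ee_pos: [0.4494, 0.2518, 0.0905]
tool_rot: [-1.754, -0.003, 1.678]
force: [-0.8, 5.9, 4.5]
opening: 0.254
```

```bash
python3 - <<'E'
from h import *
s=robot.state(); print(s['ee_pos'],s['force'],s['tool_rot'],s['torque'],s['opening'])
E
```

```text
[0.44935923 0.25175483 0.09051104] [-0.83187655  5.91439634  4.52341399] [-1.75381919 -0.00273972  1.6781645 ] [1.2789846  0.25213094 0.21096108] 0.25420263358820794
```

Request:
play_rows(deltas=[[[0.005,-0.045,0],[-0.25,-0.03,-0.05],0.15],[[0.0095,-0.09,0],[-0.5,-0.05,-0.12],0.15],[[0.014,-0.134,0],[-0.74,-0.08,-0.19],0.15],[[0.019,-0.179,0],[-0.99,-0.1,-0.27],0.15],[[0.024,-0.224,0],[-1.23,-0.13,-0.37],0.15],[[0.028,-0.2685,0],[-1.46,-0.15,-0.48],0.15],[[0.028,-0.2685,0],[-1.46,-0.15,-0.48],0.15],[[0.028,-0.2685,0],[-1.46,-0.15,-0.48],0.15]])

```text
time_s: 5.05
ee_pos: [0.4354, 0.2507, 0.0862]
tool_rot: [-2.024, -0.003, 1.679]
force: [-3.5, 5.3, 8.0]
opening: 0.254
```

```bash
python3 - <<'E'
from h import *
s=robot.state(); print(s['ee_pos'],s['force'],s['tool_rot'],s['torque'],s['opening'])
E
```

```text
[0.43535172 0.25069583 0.08618802] [-3.49438015  5.32061768  8.02935891] [-2.02389469 -0.00296948  1.67902105] [1.07018989 0.35285562 0.53370161] 0.2537331243019334
```

Request:
play_rows(deltas=[[[0,0,0],[-0.02,0.15,0],0.15],[[0,0,0],[-0.03,0.3,0],0.15],[[0,0,0],[-0.05,0.45,0],0.15],[[0,0,0],[-0.06,0.6,0],0.15],[[0,0,0],[-0.08,0.75,0],0.15],[[0,0,0],[-0.09,0.9,0],0.15],[[0,0,0],[-0.11,1.05,0],0.15],[[0,0,0],[-0.11,1.05,0],0.15]])

```text
time_s: 5.85
ee_pos: [0.4347, 0.2602, 0.0862]
tool_rot: [-2.023, -0.002, 1.677]
force: [-5.2, 1.0, 12.3]
opening: 0.257
```

```bash
python3 - <<'E'
from h import *
s=robot.state(); print(s['ee_pos'],s['force'],s['tool_rot'],s['torque'],s['opening'])
E
```

```text
[0.4346622  0.26020267 0.08621169] [-5.1995767   0.98720144 12.33090117] [-2.02333725e+00 -1.68928955e-03  1.67702662e+00] [0.21879754 0.23593029 0.14012826] 0.25655384561394023
```

Request:
play_rows(deltas=[[[0,0,0],[-0.01,0.1,0],0.15],[[0,0,0],[-0.01,0.1,0],0.15],[[0,0,0],[-0.01,0.1,0],0.35],[[0,0,0],[-0.01,0.1,0],0.5],[[0,0,0],[-0.01,0.1,0],0.6],[[0,0,0],[-0.01,0.1,0],0.6],[[0,0,0],[-0.01,0.1,0],0.6],[[0,0,0],[-0.01,0.1,0],0.6]], squeeze=20)

```text
time_s: 6.65
ee_pos: [0.4337, 0.26, 0.0845]
tool_rot: [-2.021, 0.0, 1.676]
force: [-0.2, -0.8, 0.3]
opening: 0.6
```

```bash
python3 - <<'E'
from h import *
s=robot.state(); print(s['ee_pos'],s['force'],s['tool_rot'],s['torque'],s['opening'])
p,d,m=snap("scene","4"); crop(p,240,130,400,290,3.7,"pics/s4.png")
E
```

```text
[0.43373094 0.25997816 0.08452623] [-0.24884806 -0.7612317   0.28273874] [-2.02055745e+00  3.17481087e-04  1.67601265e+00] [-0.04577842  0.41848679 -0.00693467] 0.5998268471600519
```

View pics/s4.png

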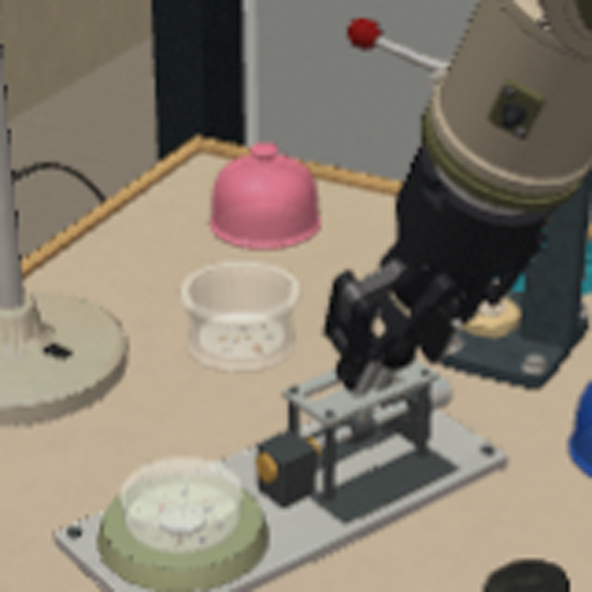

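Request:
play_rows(deltas=[[[0,0,0],[0,0,0],0.7],[[0,0,0],[-0.43,-0.05,0.9],0.7],[[0,0,0],[-1.08,-0.11,2.25],0.7],[[0,0,0],[-1.95,-0.2,4.05],0.7],[[0,0,0],[-2.8,-0.3,5.85],0.7],[[0,0,0],[-3.46,-0.37,7.2],0.7],[[0,0,0],[-3.9,-0.4,9.5],0.7],[[0,0,0],[-3.9,-0.4,11.5],0.7]])

```text
time_s: 7.5
ee_pos: [0.3939, 0.2561, 0.2012]
tool_rot: [-2.021, -0.0, 1.677]
force: [0.5, 0.3, -0.1]
opening: 0.703
```

```bash
python3 - <<'E'
from h import *
s=robot.state(); print(s['ee_pos'],s['force'],s['q'])
p,d,m=snap("scene","5"); crop(p,240,130,400,290,3.7,"pics/s5.png")
pt,dt,mt=load("top","0"); ps,ds,ms=load("scene","0")
# press cloud from both
for pp,dd,mm in((pt,dt,mt),(ps,ds,ms)):
    v,u=np.mgrid[0:400,0:640]; P=withd(mm,np.c_[u.ravel(),v.ravel()].astype(float),dd.ravel()); ok=(dd.ravel()>.1)
    P=P[ok]; k=(P[:,0]>.3)&(P[:,0]<.7)&(P[:,1]>0.02)&(P[:,1]<.2)&(P[:,2]<.5)&(P[:,0]-.0>.42)
    for lo,hi in((.02,.06),(.06,.1),(.1,.15),(.15,.2),(.2,.25),(.25,.3)):
        q=P[k&(P[:,2]>lo)&(P[:,2]<hi)]
        if len(q): print(lo,len(q),np.percentile(q[:,:2],[1,99],axis=0).round(3).tolist())
E
```

```text
[0.39393812 0.25611364 0.20124058] [ 0.47064999  0.28904869 -0.08688501] [-0.87500042 -0.25633441 -0.02822136  2.20815248  0.39756338  0.90394479
  0.57044686]
0.02 215 [[0.42, 0.02], [0.558, 0.198]]
0.06 51 [[0.486, 0.078], [0.538, 0.104]]
0.1 131 [[0.49, 0.083], [0.571, 0.122]]
0.15 1018 [[0.484, 0.054], [0.601, 0.135]]
0.2 117 [[0.602, 0.131], [0.639, 0.157]]
0.02 399 [[0.431, 0.021], [0.561, 0.199]]
0.06 349 [[0.485, 0.062], [0.547, 0.109]]
0.1 593 [[0.485, 0.062], [0.557, 0.122]]
0.15 872 [[0.483, 0.057], [0.61, 0.14]]
0.2 71 [[0.602, 0.134], [0.636, 0.159]]
```

View pics/s5.png

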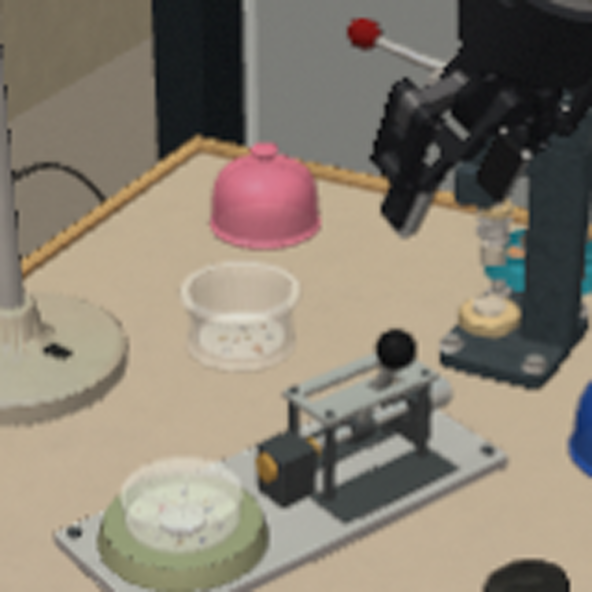

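```bash
python3 - <<'E'
from h import *
pt,dt,mt=load("top","0"); ps,ds,ms=load("scene","0")
crop(pt,392,224,436,266,16,"pics/t_dome.png"); crop(ps,414,198,456,238,16,"pics/s_dome.png")
p,d,m=snap("top","5"); crop(p,220,200,350,270,6,"pics/t5.png")
E
```

```text
(no output)
```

View pics/t_dome.png

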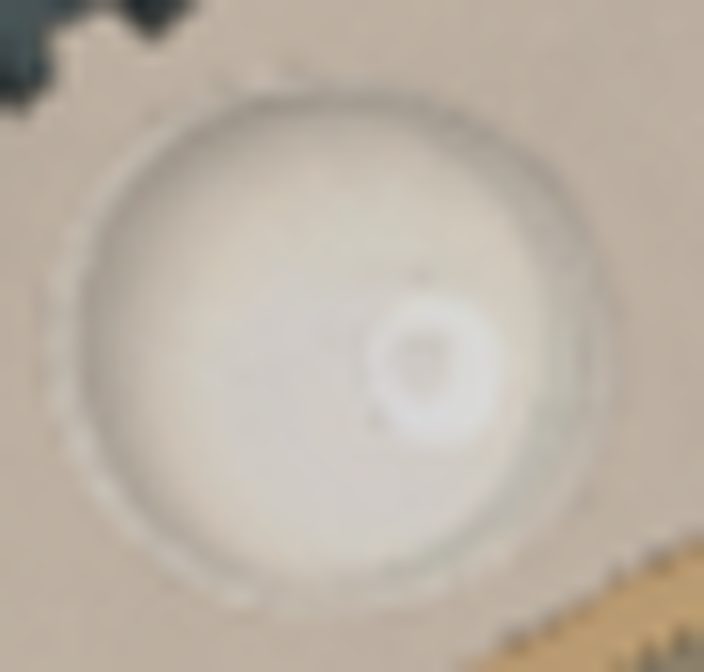

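View pics/s_dome.png

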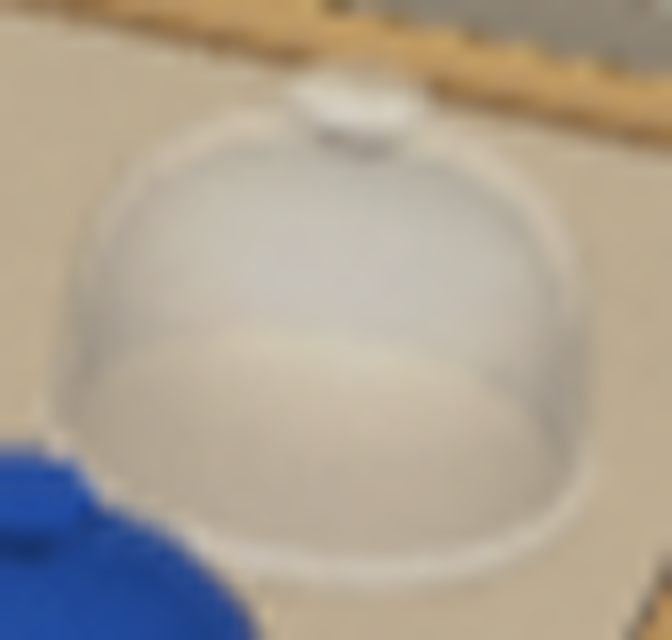

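View pics/t5.png

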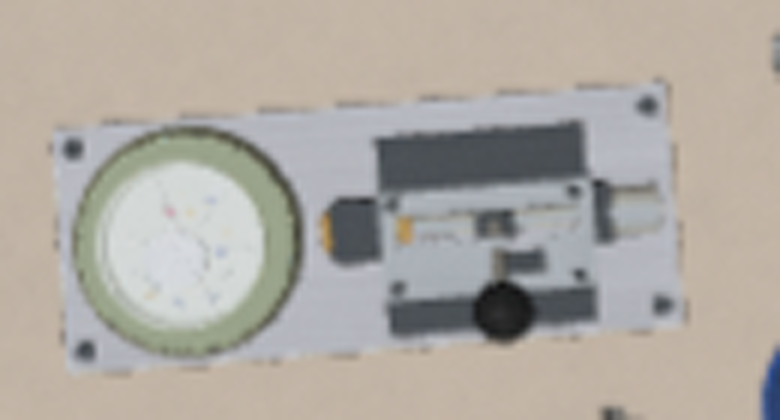

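```bash
python3 - <<'E'
from h import *
mt=optics.camera_model("top"); ms=optics.camera_model("scene")
T=lambda x,y:((x+.5)/16+392-.5,(y+.5)/16+224-.5)
S=lambda x,y:((x+.5)/16+414-.5,(y+.5)/16+198-.5)
print("base top",onz(mt,T(328,346),.002).round(4),"grip top z.066",onz(mt,T(434,368),.066).round(4), "z.062",onz(mt,T(434,368),.062).round(4))
print("grip scene z.066",onz(ms,S(357,98),.066).round(4)); print(tri(mt,T(434,368),ms,S(357,103)))
# predicted rim for given centre, in both
c=np.array([.4415,-.0210]); a=np.linspace(0,2*np.pi,9)[:-1]
for z,r in((.002,.0435),(.066,.011)):
    P=np.c_[c[0]+r*np.cos(a),c[1]+r*np.sin(a),0*a+z]
    q=proj(mt,P); w=proj(ms,P)
    print(z,"top",((q+.5-[392,224])*16-.5).round(0).tolist(),"scene",((w+.5-[414,198])*16-.5).round(0).tolist())
# holder
T6=lambda x,y:((x+.5)/6+220-.5,(y+.5)/6+200-.5)
pt,dt,_=load("top","5")
hsv=cv2.cvtColor(pt,cv2.COLOR_RGB2HSV); g=cv2.inRange(hsv,(30,40,60),(50,140,220)); g[:,:225]=0;g[:,275:]=0;g[:215]=0;g[265:]=0
cs,_=cv2.findContours(g,cv2.RETR_EXTERNAL,cv2.CHAIN_APPROX_NONE); k=max(cs,key=cv2.contourArea)
(e,ax,an)=cv2.fitEllipse(k); print("green ellipse",e,ax, onz(mt,e,.024).round(4))
E
```

```text
base top [[ 0.4409 -0.02    0.002 ]] grip top z.066 [[ 0.4416 -0.0164  0.066 ]] z.062 [[ 0.4414 -0.0177  0.062 ]]
grip scene z.066 [[ 0.4397 -0.0148  0.066 ]]
(array([ 0.4415322 , -0.01709322,  0.0636196 ]), np.float64(0.00015506307062637277))
0.002 top [[337.0, 72.0], [148.0, 146.0], [67.0, 336.0], [143.0, 531.0], [330.0, 615.0], [520.0, 539.0], [600.0, 349.0], [524.0, 156.0]] scene [[141.0, 324.0], [53.0, 411.0], [126.0, 520.0], [326.0, 586.0], [530.0, 565.0], [611.0, 473.0], [528.0, 366.0], [335.0, 306.0]]
0.066 top [[465.0, 296.0], [414.0, 316.0], [392.0, 368.0], [413.0, 420.0], [463.0, 443.0], [515.0, 423.0], [536.0, 371.0], [516.0, 319.0]] scene [[327.0, 54.0], [305.0, 75.0], [326.0, 101.0], [377.0, 116.0], [429.0, 112.0], [450.0, 90.0], [429.0, 65.0], [378.0, 50.0]]
green ellipse (266.2071838378906, 231.90016174316406) (1.8249082565307617, 11.771759986877441) [[0.4661 0.3529 0.024 ]]
```

Request:
play_rows(deltas=[[[-0.009,0.09,0],[0.3,-1.5,0.2],0.6],[[-0.019,0.18,0],[0.6,-3.5,0.4],0.6],[[-0.028,0.27,0],[1,-6,0.5],0.6],[[-0.038,0.36,0],[1.4,-9,0.5],0.6],[[-0.047,0.4475,0],[1.8,-12,0.5],0.6],[[-0.047,0.4475,0],[2.2,-15,0.5],0.6],[[-0.047,0.4475,0],[2.6,-18,0.5],0.6],[[-0.047,0.4475,0],[2.8,-21,0.5],0.6]])

```text
time_s: 8.4
ee_pos: [0.4225, 0.0448, 0.2044]
tool_rot: [-1.57, -0.0, 1.676]
force: [-0.4, 0.4, -0.2]
opening: 0.601
```

```bash
python3 - <<'E'
from h import *
s=robot.state(); print(s['ee_pos'],s['force'],s['q'],s['tool_rot'])
E
```

```text
[0.42253966 0.04484302 0.2043591 ] [-0.44085682  0.39102921 -0.1779417 ] [-0.69439153 -0.13298126  0.45010227  2.01092269  0.06041936  1.25181409
  1.40929321] [-1.57002566e+00 -2.41095470e-04  1.67605702e+00]
```

Request:
play_rows(deltas=[[[0,0,0],[0.6,-2,0],0.5],[[0,0,0],[1.3,-4.2,0],0.5],[[0,0,0],[1.8,-6.2,-1.5],0.5],[[0,0,0],[1.85,-6.3,-4],0.5],[[0,0,0],[1.85,-6.3,-7],0.5],[[0,0,0],[1.85,-6.3,-9.5],0.5],[[0,0,0],[1.85,-6.3,-11.2],0.5],[[0,0,0],[1.85,-6.3,-11.7],0.5]])

```text
time_s: 9.2
ee_pos: [0.4398, -0.017, 0.086]
tool_rot: [-1.568, 0.0, 1.676]
force: [-1.0, 0.0, 0.3]
opening: 0.499
```

```bash
python3 - <<'E'
from h import *
s=robot.state(); print(s['ee_pos'],s['force'],s['q'],s['tool_rot'])
p,d,m=snap("scene","6"); crop(p,370,110,480,250,4.2,"pics/s6.png")
s=robot.state(); print(s['ee_pos'])
E
```

```text
[ 0.43976873 -0.01695232  0.08595281] [-1.01532917  0.00936251  0.29152399] [-0.62045018  0.06432766  0.57747496  2.11963195 -0.04214031  0.97170885
  1.65618203] [-1.56753275e+00  1.01216289e-04  1.67621829e+00]
[ 0.44010175 -0.01694109  0.08629536]
```

View pics/s6.png

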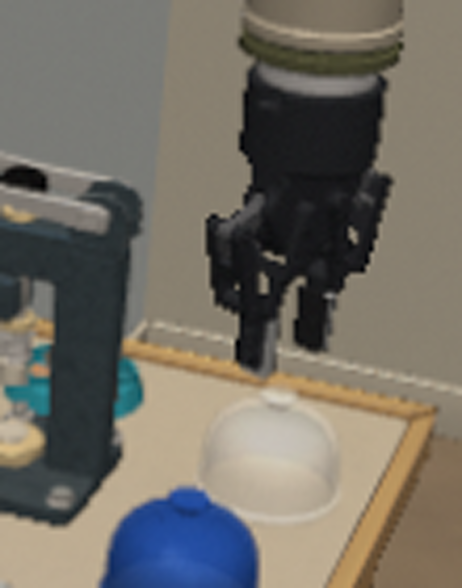

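```bash
python3 - <<'E'
from h import *
ms=optics.camera_model("scene")
q=proj(ms,[[.4401,-.0169,.0863],[.4401,-.0169,.105],[.4405,-.0175,.066],[.4401,-.0169,.066],[.4401,-.0119,.066],[.4451,-.0169,.066]])
print(((q+.5-[370,110])*4.2-.5).round(1))
p,d,_=load("scene","6"); crop(p,420,180,456,215,16,"pics/s6b.png")
print(((q+.5-[420,180])*16-.5).round(1))
E
```

```text
[[284.2 362.7]
 [287.9 333.7]
 [280.5 393.2]
 [280.2 393.7]
 [274.  395.9]
 [274.2 390.3]]
[[284.1 263.3]
 [298.1 152.8]
 [270.  379.2]
 [269.  381.3]
 [245.3 389.6]
 [245.9 368.2]]
```

View pics/s6b.png

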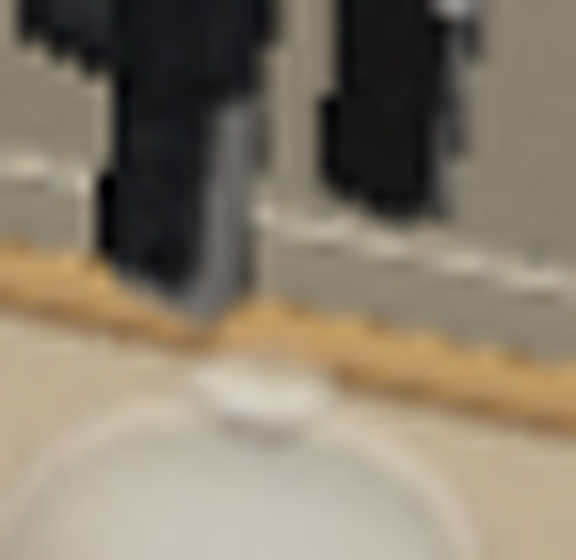

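Request:
play_rows(deltas=[[[0,0,0],[0.05,0.08,-0.5],0.5],[[0,0,0],[0.05,0.08,-1.2],0.5],[[0,0,0],[0.05,0.08,-1.9],0.5],[[0,0,0],[0.05,0.08,-2.5],0.5],[[0,0,0],[0.05,0.08,-2.85],0.5],[[0,0,0],[0.05,0.08,-2.85],0.4],[[0,0,0],[0.05,0.08,-2.85],0.32],[[0,0,0],[0.05,0.08,-2.85],0.28]])

```text
time_s: 10.05
ee_pos: [0.442, -0.0162, 0.0594]
tool_rot: [-1.571, -0.0, 1.676]
force: [-0.9, -0.0, 0.4]
opening: 0.276
```

Request:
play_rows(deltas=[[[0,0,0],[0,0,0],0.2],[[0,0,0],[0,0,0],0.15],[[0,0,0],[0,0,0],0.15],[[0,0,0],[0,0,0],0.15],[[0,0,0],[0,0,0],0.15],[[0,0,0],[0,0,0],0.15],[[0,0,0],[0,0,0],0.15],[[0,0,0],[0,0,0],0.15]], squeeze=25)

```text
time_s: 10.85
ee_pos: [0.442, -0.0162, 0.0594]
tool_rot: [-1.571, -0.0, 1.676]
force: [-1.3, -0.4, 6.0]
opening: 0.242
```

```bash
python3 - <<'E'
from h import *
s=robot.state(); print(s['ee_pos'],s['force'],s['torque'],s['opening'])
p,d,m=snap("scene","7"); crop(p,370,110,480,250,4.2,"pics/s7.png")
E
```

```text
[ 0.44199844 -0.01619183  0.05940736] [-1.26226962 -0.43400491  6.03316243] [-0.18449941  0.31048063  0.02950985] 0.24169477510613374
```

View pics/s7.png

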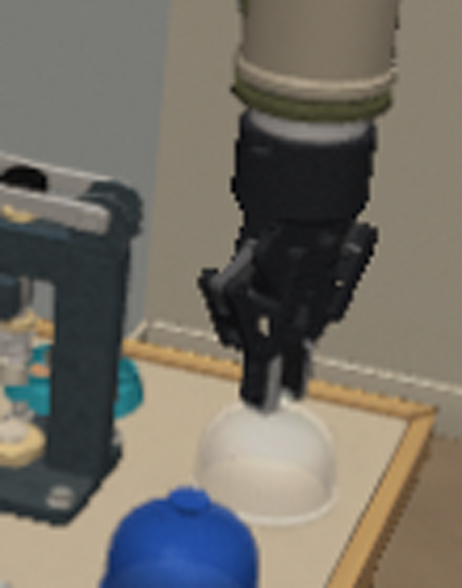

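Request:
play_rows(deltas=[[[0,0,0],[0,0,0],0.35],[[0,0,0],[0,0,0],0.35],[[0,0,0],[0,0,-0.12],0.35],[[0,0,0],[0,0,-0.28],0.35],[[0,0,0],[0,0,-0.28],0.25],[[0,0,0],[0,0,-0.28],0.15],[[0,0,0],[0,0,-0.28],0.15],[[0,0,0],[0,0,-0.28],0.15]], squeeze=25)

```text
time_s: 11.7
ee_pos: [0.4418, -0.0162, 0.0563]
tool_rot: [-1.571, -0.0, 1.676]
force: [0.5, 0.5, -0.8]
opening: 0.247
```

Request:
play_rows(deltas=[[[0,0,0],[0,0,0],0.15],[[0,0,0],[0,0,0],0.15],[[0,0,0],[0,0,0.3],0.15],[[0,0,0],[0,0,0.8],0.15],[[0,0,0],[0,0,1.6],0.15],[[0,0,0],[0,0,2.6],0.15],[[0,0,0],[0,0,3.6],0.15],[[0,0,0],[0,0,4],0.15]])

```text
time_s: 12.5
ee_pos: [0.4425, -0.0161, 0.0978]
tool_rot: [-1.573, -0.001, 1.676]
force: [-0.3, 0.3, -0.8]
opening: 0.243
```

```bash
python3 - <<'E'
from h import *
s=robot.state(); print(s['ee_pos'],s['force'],s['torque'],s['opening'])
p,d,m=snap("scene","8"); crop(p,400,140,470,240,6,"pics/s8.png")
s=robot.state(); print(s['ee_pos'])
E
```

```text
[ 0.442527   -0.01605777  0.09783841] [-0.34599088  0.29564785 -0.79837015] [-0.01419591  0.03515988 -0.02331995] 0.24343381375732395
[ 0.4426134  -0.01601742  0.09789013]
```

View pics/s8.png

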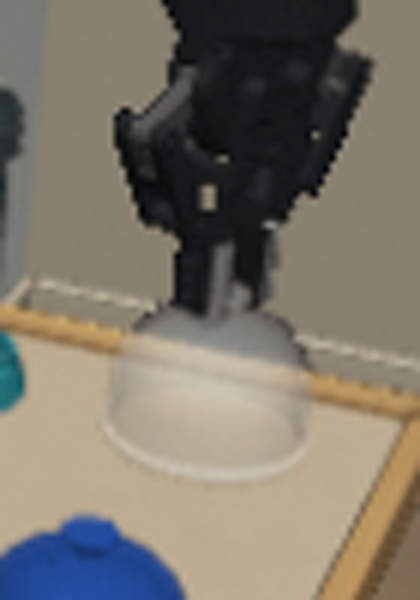

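```bash
python3 - <<'E'
from h import *
ms=optics.camera_model("scene"); a=np.linspace(0,2*np.pi,13)[:-1]
c=np.array([.4426,-.0160,.0979-.0563])
P=np.c_[c[0]+.0435*np.cos(a),c[1]+.0435*np.sin(a),0*a+c[2]]
q=((proj(ms,P)+.5-[400,140])*6-.5); print(q.round(0).tolist(), q.min(0),q.max(0))
E
```

```text
[[135.0, 390.0], [107.0, 409.0], [104.0, 435.0], [130.0, 461.0], [178.0, 480.0], [235.0, 487.0], [284.0, 478.0], [312.0, 457.0], [311.0, 431.0], [283.0, 406.0], [236.0, 388.0], [183.0, 383.0]] [104.06565066 382.73874957] [311.83748292 486.58208375]
```

Request:
play_rows(deltas=[[[0,0,0],[0,0,1.5],0.15],[[0,0,0],[-0.5,0,4],0.15],[[0,0,0],[-1.5,0,6.5],0.15],[[0,0,0],[-2.5,0.7,8],0.15],[[0,0,0],[-3.3,2.2,9],0.15],[[0,0,0],[-3.5,4.7,9],0.15],[[0,0,0],[-3.5,7.5,9],0.15],[[0,0,0],[-3.5,10.5,9],0.15]])

```text
time_s: 13.35
ee_pos: [0.4066, 0.0897, 0.1865]
tool_rot: [-1.571, -0.001, 1.675]
force: [0.4, 0.5, -0.0]
opening: 0.245
```

Request:
play_rows(deltas=[[[0,0,0],[0,3,0],0.15],[[0,0,0],[0,6,0],0.15],[[0,0,0],[0,9,0],0.15],[[0,0,0],[0.3,12.5,0],0.15],[[0,0,0],[1,16,0],0.15],[[0,0,0],[1.8,19.5,0],0.15],[[0,0,0],[2.6,23,0],0.15],[[0,0,0],[3.2,26,0],0.15]])

```text
time_s: 14.15
ee_pos: [0.4387, 0.3507, 0.1859]
tool_rot: [-1.57, -0.0, 1.677]
force: [0.4, -0.0, -0.8]
opening: 0.247
```

```bash
python3 - <<'E'
from h import *
s=robot.state(); print(s['ee_pos'],s['force'],s['torque'],s['opening'],s['tool_rot'],s['q'])
p,d,m=snap("scene","9"); crop(p,230,110,400,300,3.1,"pics/s9.png")
s=robot.state(); print(s['ee_pos'])
E
```

```text
[0.43870415 0.3507121  0.18593099] [ 0.35355277 -0.01187982 -0.82784608] [ 0.0263876  -0.00093826  0.02501717] 0.24657561539754405 [-1.57034333e+00 -8.13344367e-07  1.67685806e+00] [-0.94211944  0.2207068   0.21499344  1.70528128 -0.05001348  1.22129744
  0.9618264 ]
[0.43789859 0.35549161 0.18560128]
```

View pics/s9.png

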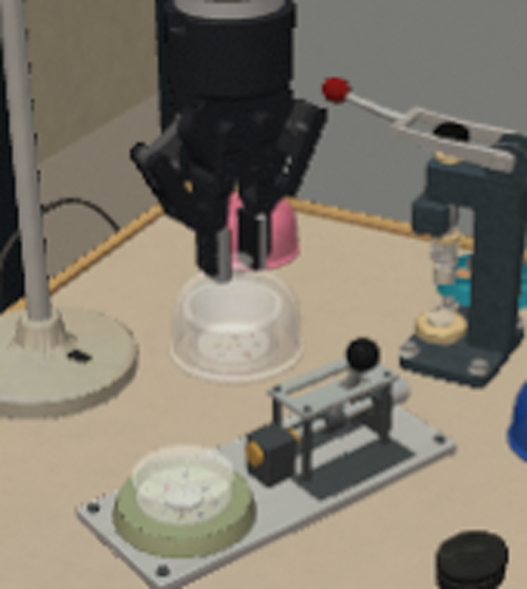

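Request:
play_rows(deltas=[[[0,0,0],[0,0.5,0],0.15],[[0,0,0],[0.2,1.5,-0.5],0.15],[[0,0,0],[0.4,2.5,-1],0.15],[[0,0,0],[0.5,3.5,-1.8],0.15],[[0,0,0],[0.6,4,-2.8],0.15],[[0,0,0],[0.6,4.1,-3.8],0.15],[[0,0,0],[0.6,4.1,-4],0.15],[[0,0,0],[0.6,4.1,-4],0.15]])

```text
time_s: 15.0
ee_pos: [0.4447, 0.3892, 0.1457]
tool_rot: [-1.57, 0.001, 1.676]
force: [0.1, -0.8, -0.2]
opening: 0.244
```

Request:
play_rows(deltas=[[[0,0,0],[0,0,0],0.15],[[0,0,0],[0,0,0],0.15],[[0,0,0],[0,0,0],0.15],[[0,0,0],[0,0,0],0.15],[[0,0,0],[0,0,0],0.15],[[0,0,0],[0,0,0],0.15],[[0,0,0],[0,0,0],0.15],[[0,0,0],[0,0,0],0.15]])

```text
time_s: 15.8
ee_pos: [0.4448, 0.3898, 0.1463]
tool_rot: [-1.571, -0.0, 1.676]
force: [0.4, -0.5, -1.5]
opening: 0.242
```

```bash
python3 - <<'E'
from h import *
p,d,ms=snap("scene","10"); crop(p,250,150,330,290,4.2,"pics/s10.png")
p,d,mt=snap("top","10"); crop(p,220,200,350,270,6,"pics/t10.png")
s=robot.state(); e=s['ee_pos']; print(e,s['force'],s['tool_rot'])
a=np.linspace(0,2*np.pi,13)[:-1]
P=lambda c,r:np.c_[c[0]+r*np.cos(a),c[1]+r*np.sin(a),0*a+c[2]]
f=lambda P:((proj(ms,P)+.5-[250,150])*4.2-.5)
for nm,c,r in(("dome",[e[0],e[1],e[2]-.0563],.0435),("holder base",[.445,.391,.024],.047),("holder bottom",[.445,.391,.010],.047),("housing top",[.445,.391,.044],.034)):
    q=f(P(c,r)); print(nm,q.min(0).round(1),q.max(0).round(1))
E
```

```text
[0.44477173 0.38986857 0.14630259] [-0.58151192 -0.21148083  0.37251279] [-1.57074760e+00 -9.68557972e-05  1.67606626e+00]
dome [ 72.1 345.5] [254.  445.6]
holder base [ 70.5 451.3] [260.5 565. ]
holder bottom [ 72.2 473.5] [260.8 588.3]
housing top [ 94.6 433.4] [233.5 514.6]
```

View pics/s10.png

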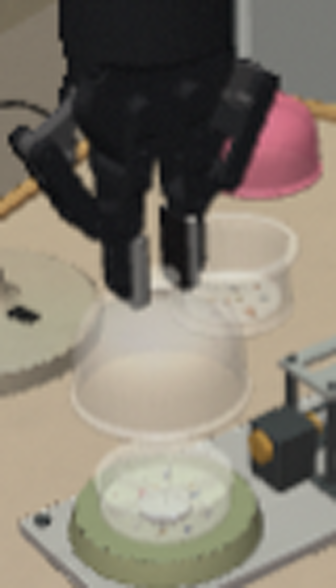

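View pics/t10.png

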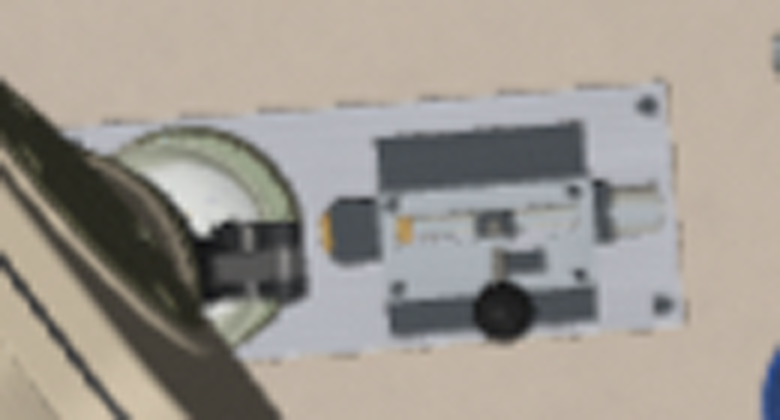

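```bash
python3 - <<'E'
from h import *
p,d,ms=load("scene","10"); s=robot.state(); e=s['ee_pos']
x0,y0,k=260,212,10
img=cv2.resize(p[y0:y0+58,x0:x0+60,::-1],None,fx=k,fy=k,interpolation=cv2.INTER_CUBIC)
a=np.linspace(0,2*np.pi,73)
def dr(c,r,col):
    P=np.c_[c[0]+r*np.cos(a),c[1]+r*np.sin(a),0*a+c[2]]
    q=((proj(ms,P)+.5-[x0,y0])*k-.5); 
    for u,v in q: cv2.circle(img,(int(round(u)),int(round(v))),1,col,-1)
dr([e[0],e[1],e[2]-.0563],.0435,(0,0,255)); dr([.445,.391,.044],.034,(255,0,0)); 
cv2.imwrite("pics/s10b.png",img)
E
```

```text
(no output)
```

View pics/s10b.png

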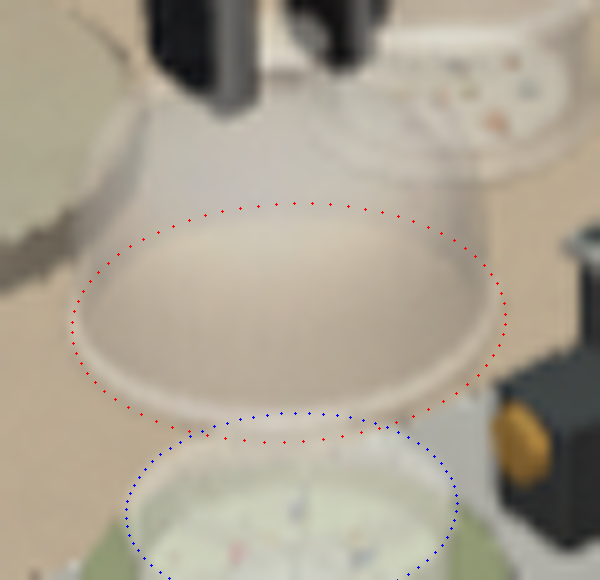

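Request:
play_rows(deltas=[[[0,0,0],[0,0.1,-1],0.15],[[0,0,0],[0,0.1,-2.2],0.15],[[0,0,0],[0,0.1,-3.2],0.15],[[0,0,0],[0,0.1,-4],0.15],[[0,0,0],[0,0.1,-4.4],0.15],[[0,0,0],[0,0.1,-4.8],0.15],[[0,0,0],[0,0.1,-5.2],0.15],[[0,0,0],[0,0.1,-5.2],0.15]])

```text
time_s: 16.7
ee_pos: [0.4447, 0.3908, 0.094]
tool_rot: [-1.57, 0.0, 1.676]
force: [-0.1, -0.2, -0.2]
opening: 0.242
```

```bash
python3 - <<'E'
from h import *
s=robot.state(); print(s['ee_pos'],s['force'],s['tool_rot'],s['torque'],s['opening'])
p,d,ms=snap("scene","11"); crop(p,250,200,330,300,6,"pics/s11.png")
E
```

```text
[0.44466916 0.39075193 0.09396744] [-0.07912016 -0.19087518 -0.16040006] [-1.57046166e+00  1.71330524e-04  1.67607097e+00] [-0.03939871  0.04993483  0.00556496] 0.24195414090655357
```

View pics/s11.png

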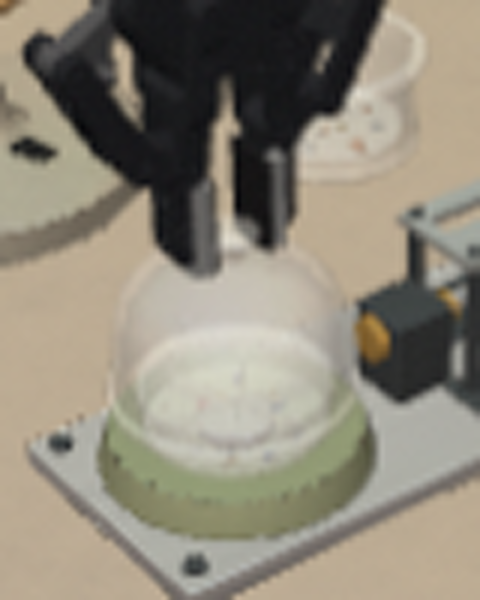

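Request:
play_rows(deltas=[[[0,0,0],[0,0,-0.3],0.15],[[0,0,0],[0,0,-0.6],0.15],[[0,0,0],[0,0,-0.9],0.15],[[0,0,0],[0,0,-1.1],0.15],[[0,0,0],[0,0,-1.25],0.15],[[0,0,0],[0,0,-1.32],0.15],[[0,0,0],[0,0,-1.38],0.15],[[0,0,0],[0,0,-1.38],0.15]])

```text
time_s: 17.55
ee_pos: [0.4448, 0.3909, 0.0805]
tool_rot: [-1.571, -0.0, 1.676]
force: [-1.4, 0.5, 0.2]
opening: 0.248
```

```bash
python3 - <<'E'
from h import *
s=robot.state(); print(s['ee_pos'],s['force'],s['tool_rot'],s['torque'],s['opening'])
p,d,ms=snap("scene","12"); crop(p,250,200,330,300,6,"pics/s12.png")
E
```

```text
[0.44476878 0.39086432 0.08051963] [-1.36288051  0.50536585  0.17976441] [-1.57073919e+00 -8.70169751e-05  1.67607892e+00] [ 0.01067935  0.03828423 -0.06879608] 0.24815667458117865
```

View pics/s12.png

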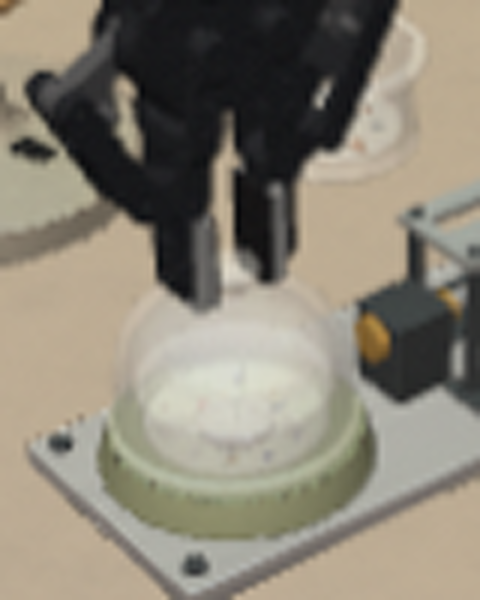

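Request:
play_rows(deltas=[[[0,0,0],[0,0,-0.05],0.15],[[0,0,0],[0,0,-0.1],0.15],[[0,0,0],[0,0,-0.15],0.15],[[0,0,0],[0,0,-0.15],0.15],[[0,0,0],[0,0,-0.15],0.15],[[0,0,0],[0,0,-0.15],0.15],[[0,0,0],[0,0,-0.15],0.15],[[0,0,0],[0,0,-0.15],0.15]])

```text
time_s: 18.4
ee_pos: [0.4449, 0.391, 0.08]
tool_rot: [-1.571, -0.001, 1.676]
force: [-2.7, -2.6, 8.2]
opening: 0.248
```

```bash
python3 - <<'E'
from h import *
s=robot.state(); print(s['ee_pos'],s['force'],s['torque'],s['opening'])
p,d,ms=load("scene","12"); s=robot.state(); e=s['ee_pos']
x0,y0,k=262,232,10
img=cv2.resize(p[y0:y0+60,x0:x0+56,::-1],None,fx=k,fy=k,interpolation=cv2.INTER_CUBIC)
a=np.linspace(0,2*np.pi,73)
def dr(c,r,col):
    P=np.c_[c[0]+r*np.cos(a),c[1]+r*np.sin(a),0*a+c[2]]
    q=((proj(ms,P)+.5-[x0,y0])*k-.5); 
    for u,v in q: cv2.circle(img,(int(round(u)),int(round(v))),1,col,-1)
dr([.445,.391,.024],.0435,(0,0,255)); dr([.445,.391,.024],.047,(255,0,0)); dr([.445,.391,.01],.047,(255,0,0))
cv2.imwrite("pics/s12b.png",img)
E
```

```text
[0.44494537 0.39096167 0.07995839] [-2.72510349 -2.61610896  8.23775421] [-0.60058674  0.54360829 -0.01156991] 0.2478782056640269
```

View pics/s12b.png

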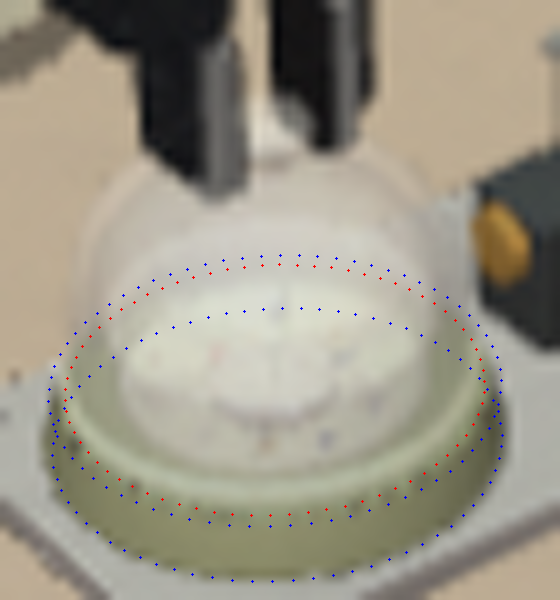

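Request:
play_rows(deltas=[[[0,0,0],[0,0,0.08],0.15],[[0,0,0],[0,0,0.08],0.15],[[0,0,0],[0,0,0.08],0.2],[[0,0,0],[0,0,0.08],0.26],[[0,0,0],[0,0,0.08],0.34],[[0,0,0],[0,0,0.08],0.42],[[0,0,0],[0,0,0.08],0.5],[[0,0,0],[0,0,0.08],0.5]])

```text
time_s: 19.2
ee_pos: [0.4447, 0.3908, 0.0797]
tool_rot: [-1.571, 0.0, 1.676]
force: [-0.3, -0.2, 1.2]
opening: 0.502
```

```bash
python3 - <<'E'
from h import *
s=robot.state(); print(s['ee_pos'],s['force'],s['torque'],s['opening'])
p,d,ms=snap("scene","13"); crop(p,250,200,330,300,6,"pics/s13.png")
E
```

```text
[0.44474569 0.39078353 0.07974009] [-0.33929354 -0.22080675  1.24942359] [-0.01554374 -0.00892281  0.01567082] 0.5019315503803603
```

View pics/s13.png

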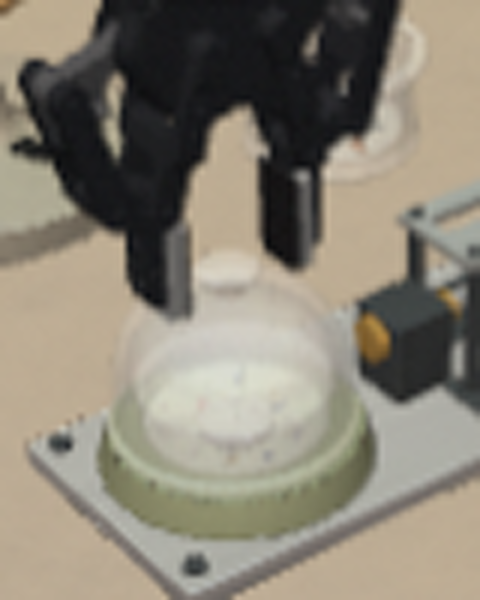

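Request:
play_rows(deltas=[[[0,0,0],[0,0,0.5],0.5],[[0,0,0],[0,0,2],0.5],[[0,0,0],[0,0,4.5],0.5],[[0,0,0],[0,0,8],0.5],[[0,0,0],[0,0,12],0.5],[[0,0,0],[-1,-3,14],0.5],[[0,0,0],[-2,-7,14.5],0.5],[[0,0,0],[-3,-11,14.5],0.5]])

```text
time_s: 20.05
ee_pos: [0.415, 0.2801, 0.2273]
tool_rot: [-1.574, -0.002, 1.676]
force: [1.3, -0.5, -0.1]
opening: 0.497
```

Request:
play_rows(deltas=[[[0,0,0],[0,-3,0],0.5],[[0,0,0],[0,-6,0],0.5],[[0,0,0],[0,-9,0],0.5],[[0,0,0],[0,-12,0],0.5],[[0,0,0],[0,-14,0],0.5],[[0,0,0],[0,-14,0],0.5],[[0,0,0],[0,-14,0],0.5],[[0,0,0],[0,-14,0],0.5]])

```text
time_s: 20.85
ee_pos: [0.4148, 0.1419, 0.2254]
tool_rot: [-1.571, -0.001, 1.677]
force: [0.6, 1.3, 0.3]
opening: 0.499
```

```bash
python3 - <<'E'
from h import *
s=robot.state(); print(s['time_s'],s['ee_pos'],s['force'])
a=np.linspace(0,2*np.pi,73)
def mk(n,x0,y0,w,h,k,items,fn):
    p,d,m=snap(n,"14")
    img=cv2.resize(p[y0:y0+h,x0:x0+w,::-1],None,fx=k,fy=k,interpolation=cv2.INTER_CUBIC)
    im2=img.copy()
    for c,r,col in items:
        P=np.c_[c[0]+r*np.cos(a),c[1]+r*np.sin(a),0*a+c[2]]
        for u,v in ((proj(m,P)+.5-[x0,y0])*k-.5): cv2.circle(im2,(int(round(u)),int(round(v))),1,col,-1)
    cv2.imwrite(fn,np.hstack([img,im2]) if 2*w*k<=800 else im2)
    cv2.imwrite(fn.replace(".png","_full.png"),p[:,:,::-1])
it=[([.445,.391,.024],.0435,(0,0,255)),([.445,.391,.024],.047,(255,0,0)),([.445,.391,.09],.011,(0,0,255))]
mk("scene",262,232,56,60,7,it,"pics/s14.png"); mk("top",226,214,56,52,7,it,"pics/t14.png")
E
```

```text
20.85 [0.41480342 0.14185248 0.2253891 ] [0.60202771 1.32603029 0.2644376 ]
```

View pics/s14.png

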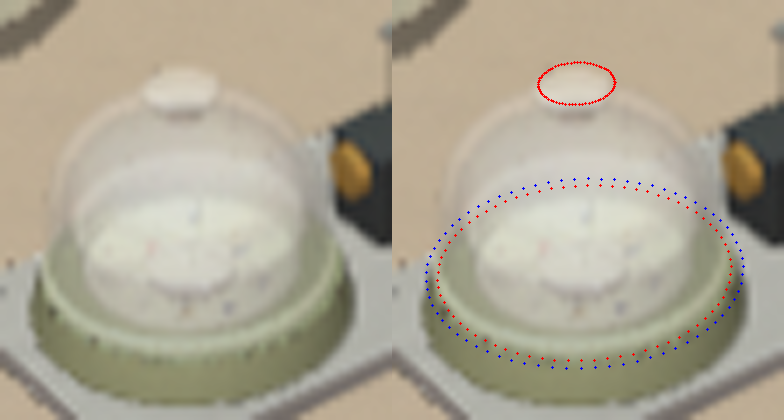

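View pics/t14.png

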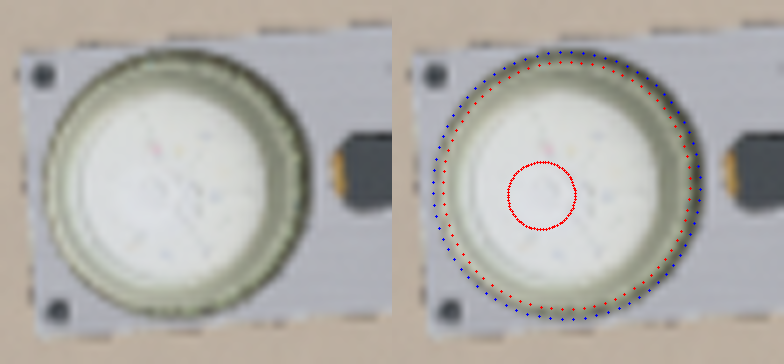

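View pics/t14_full.png

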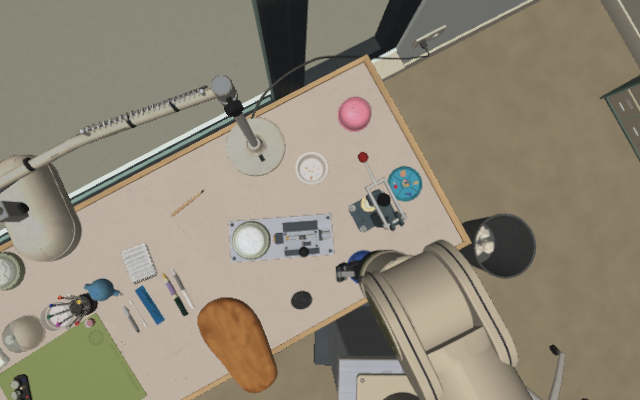

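```bash
python3 - <<'E'
from h import *
p,d,m=load("top","14"); k=16; x0,y0=228,218
img=cv2.resize(p[y0:y0+44,x0:x0+46,::-1],None,fx=k,fy=k,interpolation=cv2.INTER_LANCZOS4)
cl=cv2.createCLAHE(3,(4,4)); l=cv2.cvtColor(img,cv2.COLOR_BGR2LAB); l[:,:,0]=cl.apply(l[:,:,0]); img=cv2.cvtColor(l,cv2.COLOR_LAB2BGR)
cv2.imwrite("pics/t14b.png",img[:600])
p0,_,_=load("top","5"); df=np.abs(p.astype(int)-p0).sum(2)[y0:y0+44,x0:x0+46]
cv2.imwrite("pics/t14d.png",cv2.resize(np.clip(df*3,0,255).astype(np.uint8),None,fx=12,fy=12,interpolation=cv2.INTER_CUBIC))
c=proj(m,[[.445,.391,.024],[.445,.391,.044],[.445,.391,.09]]); print(((c+.5-[x0,y0])*12-.5).round(1),((c+.5-[x0,y0])*16-.5).round(1))
E
```

```text
[[275.3 269.9]
 [263.  274.9]
 [232.3 287.4]] [[367.3 360.1]
 [350.8 366.8]
 [310.  383.3]]
```

View pics/t14d.png

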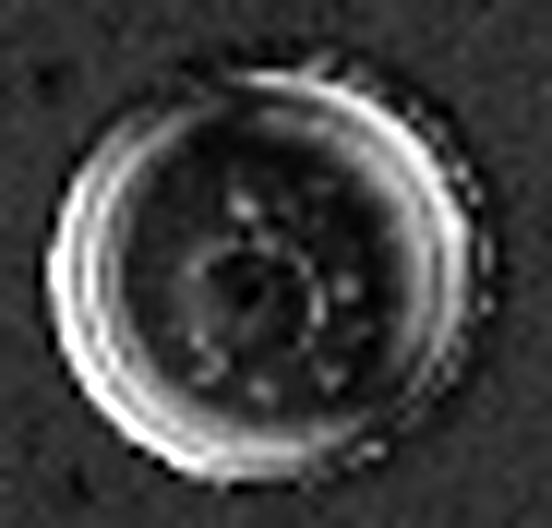

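View pics/t14b.png

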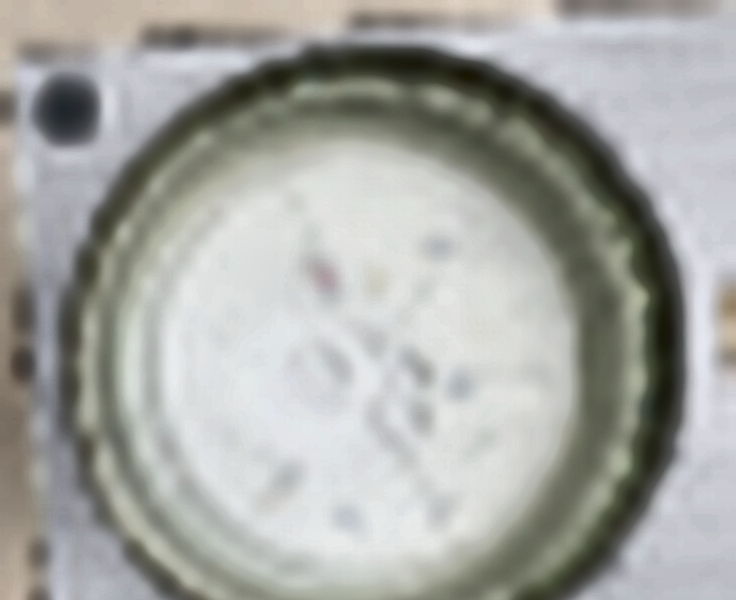

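```bash
python3 - <<'E'
from h import *
p,_,_=load("top","14"); p0,_,_=load("top","0"); p5,_,_=load("top","5")
for n,(x0,y0,x1,y1) in dict(jar=(290,148,332,190),loupe=(285,285,318,315),brush=(165,185,210,220)).items():
    print(n,np.abs(p.astype(int)-p0)[y0:y1,x0:x1].max(2).mean().round(2),np.abs(p.astype(int)-p0)[y0:y1,x0:x1].max())
print("knob vs parked", np.abs(p.astype(int)-p5)[235:265,285:330].max())
s=robot.state(); print(s['time_s'],s['dq'].round(3),s['force'].round(1))
print(robot.job_done())
E
```

```text
jar 1.2 4
loupe 1.28 5
brush 1.22 3
knob vs parked 8
20.95 [ 0.001  0.003  0.004  0.003  0.004 -0.     0.002] [-0.1 -0.1  1.4]
the job is handed in; nothing more can be done
None
```

The probe is parked and the dust dome is on its holder. I handed the job in at about 21 s, with the arm clear of everything.

**Probe:** I pinched the ball handle, drew it back about 39–40 mm and swung it to 0.45 rad, which met no resistance. I then let it forward about 10 mm into the notch and released it. The last top picture shows the ball unchanged since I let go.

**Dome:** I lifted the clear dome by its grip, carried it past the press on the robot's side, and lowered it over the housing. It touched down at ledge height with a contact force of about 8 N, and I released it there.

**Last checks:**
- **Centring:** in the top view the rim is within about 0.5 mm of the holder's centre. I fitted that from the left, right and top edges only; the bottom edge was outside my crop.
- **Disagreement:** in the scene view the front of the rim sat about 1 pixel from where I predicted, 2 mm or more if real. The grip matched to about 1 mm there, and the dark spot in the grip in the top view hinted at up to 1.5 mm of offset. I did not nudge the dome.
- **Bystanders:** the pixels around the jar, loupe case and brush are unchanged, apart from noise, from the first picture.

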